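# Line up a torque sensor's shaft flat and hold the collar on it for the screwdriver

## Task

Pinch the torque sensor's upright shaft across its set-screw flat and turn it until the flat squarely faces the screwdriver bit. Then take the collar with the set screw from the tray, put it over the shaft with its screw on the flat, in line with the bit, and finish still holding it level there in the fingers, ready for the screw to be driven. Leave the other things on the bench and in the tray where they are.

Things in the scene. Friction and masses are not known exactly. Their poses are not given: they have to be found in the camera images.
- station: Fixed set-screw station: aluminium base plate (150 x 360 x 12 mm, y -80 to 280) with the torque sensor (70 mm square, top at z 75 mm, upright shaft) and a level black screwdriver pointing at the shaft: axis z 112 mm, 34 mm thick, reaching to y 321, clamp 52 mm wide, nothing above z 135 mm. Origin on the bench below the shaft axis; +y from shaft to driver, z up. Only the shaft moves.
- bit_tip (a point): Tip of the screwdriver's hexagon bit (4 mm thick, 30 mm long), 70 mm from the shaft's axis and 112 mm above the bench, pointing at the shaft; axes as the station's.
- shaft_top (a point): Centre of the shaft's upper end, on its axis, 127 mm above the bench. The shaft is a steel bar of 18 mm diameter, 52 mm out of the sensor, end chamfered 1.5 mm. Its upper 34 mm (z 93 to 127 mm) are D-shaped: one flat, 3 mm deep, 13 mm wide, so 15 mm from flat to back; below it is round. z up, +x out of the flat.
- flat (a point): The set-screw flat on the shaft; this point is the centre of the flat's face, 6 mm off the shaft's axis at z 109 mm; +x points straight out of the flat (level), z up. Turns with the shaft.
- shaft (a joint): Turn of the shaft in rad: 0 when the flat squarely faces the bit (flat's +x along station +y), positive anticlockwise from above; starts between 0.5 and 1.5. It turns without stops against a drag of about 0.05 N m and stays where it is left; fingers closing across the flat a little askew turn it true.
- tray: Grey plastic kit tray 220 x 300 mm, fixed to the bench, walls 16 mm high and 4 mm thick, floor 4 mm above the bench; origin under its centre.
- collar: Loose steel shaft collar lying flat in the tray: 42 mm outside, 18 mm high, round bore 20.6 mm right through, about 140 g. A dark set screw, 8 mm thick, stands 8 mm out of its rim at mid height; no other ring in the tray has one. Origin at the centre of the underside; +x from the bore's axis out along the screw, z up along the bore.
- screw_head (a point): Outer end of the collar's set screw, 29 mm from the bore's axis and 9 mm above the collar's underside; axes as the collar's.
- bore (a point): Middle of the collar's bore, on its axis, 9 mm above the underside.
- spacer: Bystander: plain steel spacer ring in the tray, 50 mm across, bore 34 mm, 12 mm high, no screw; origin at the centre of the underside.
- bearing: Bystander: small ball bearing in the tray, 35 mm across, bore 15 mm, 11 mm high, no screw; origin at the centre of the underside.
- cell_a: Bystander: aluminium load-cell bar 130 x 30 x 26 mm lying beyond the station; origin at the centre of the underside, long along its x.
- cell_b: Bystander: a second load-cell bar like the first, beside it.
- bottle: Bystander: small plastic solvent bottle, 50 mm across, 109 mm high, standing beyond the tray; origin at the centre of the underside.
- tweezers: Bystander: steel tweezers with a blue end, 130 mm long, 7 mm high, lying near the robot; origin at the middle.
- hex_key: Bystander: dark L-shaped hexagon key, 80 mm long, 6 mm high, lying between the tray and the blue bin; origin near its middle.
There are look-alikes about, which are no part of the job. What is shaped like the collar but green or purple is not meant.

How it is judged:
On the way:
1. the fingers press on the shaft's flat while it faces the screwdriver bit (within 0.17 rad) (value of joint shaft between -0.17 and 0.17 rad and contact force between the fingers and set_screw_flat above 2 N), for 0.2 s.
At the end, for the whole second after the job is handed in: Flat faces the bit within 0.17 rad; collar round the shaft (bore within 3 mm of its axis), level within 0.1 rad, screw on the bit's side within 5 mm sideways and 4 mm in height of the bit's line; at rest, carried by the fingers alone (over 2 N), clear of the sensor (value of joint shaft between -0.17 and 0.17 rad and horizontal distance between bore and shaft_top below 0.003 m and angle between collar's own z axis and vertical below 0.1 rad and x of screw_head in the frame of bit_tip between -0.005 and 0.005 m and z of screw_head in the frame of bit_tip between -0.004 and 0.004 m and y of screw_head in the frame of bit_tip above -0.05 m and contact force between the fingers and collar above 2 N and linear speed of collar below 0.02 m/s); the arm keeps its last pose, push and grip.
It fails at once if another thing on the bench or in the tray was shifted by more than 30 mm (distance of any of spacer, bearing, cell_a, cell_b, bottle, tweezers, hex_key from where it was at the start of the episode above 0.03 m).
It also fails if it takes over 51 s, if anything falls off the work surface, if the arm or the gripper's body presses on something with over 40 N, if the wrist force passes 120 N, or if a joint passes its speed limit or range.

## Robot

A 6-joint arm with a two-finger parallel gripper is mounted at the origin on the work surface. World frame = base frame: x ahead of the robot, y to its left, z up, the work surface at z = 0. Lengths are in m, angles in rad, forces in N, time in s.
With the tool pointing down it reaches from about 0.375 to 0.975 m from the base axis. Payload 3.8 kg.
Tool frame: the origin (TCP) lies between the finger pads; the fingertips stand 22 mm ahead of it and the grasp point (between the pads) lies 3 mm ahead of it; z points along the fingers, y is the direction in which the jaws open and shut (so a half turn about z gives the same grasp; the last joint's range is limited). The gripper opens to 85 mm and grips with 20 to 120 N. Pads are 22 mm wide; open, the fingers measure 114 mm over their backs; the gripper's body (76 mm by 85 mm) begins 54 mm behind the grasp point. The pads swing forward as they close: fully open they stand 13 mm farther back than shut.
Start: joints at [-1.184, 0.264, 1.604, -0, 1.274, -0.037], TCP at [0.278, -0.615, 0.253] pointing down, gripper open.
Joint ranges: [-2.63, 2.63], [-0.94, 2.18], [0.31, 2.57], [-1.31, 4.45], [0, 2.66], [-2.55, 2.55]. Speed limits (rad/s): [2.57, 2.57, 3.14, 3.14, 3.14, 3.14].

## Interface

Orientations are given as a rotation vector (axis times angle).
In Python, from workcell import * gives the robot as it stands.
- The arm moves only by the tool step_arm, never from a script. Its argument "motion" is a list that holds one entry, the list of rows, each a list of 7 numbers: the finger opening in m, from 0 to 0.0854, then the shift along the world's x, y, z in m, then the turn, a rotation vector about the world's x, y, z in degrees. A call has exactly 8 rows; each row is the pose to reach, as a shift and turn from the pose measured when the call began; what a row does not reach only later rows make up. A row lasts 1/8 s, in which the tool goes at most 62.5 mm and 10.7 degrees, less where a joint would pass 70% of its speed; a pose out of reach is approached as far as the arm can. A call with a gripper value outside its range is refused whole. The fingers move at their own pace and stop on an object; "newtons" is the grip in N (left out, the last holds). Time passes only in rows, so rows that repeat a pose let the fingers close, or fill a call up. It gives the time, the measured TCP pose, the force and the opening at its end, in the units of the state.
- read_state(): the state, without advancing time (a new reading comes with each control period).
- read_camera(name): name is "scene" or "top" or "wrist"; returns (picture, depth): 400x640x3 uint8, blue, green, red; 400x640 float32, m along the optical axis (not along the pixel's ray), 0 where there is no reading.
- get_calibration(name): a dict with "K" (3x3 intrinsics, pixels), "world_from_camera" (4x4, takes a point from camera to world coordinates). Camera axes: x right, y down, z forward; pixel columns grow to the right and rows downward; lengths in m; the calibration is good to about 2 mm. A picture is of the moment at which its call begins: read the wrist's pose just before it. get_calibration takes no time and is no camera call; for the wrist camera it gives the pose at the moment of the call.
- finish_job(): hands the job in, once; it reports no verdict.
Trained networks look in the newest picture that a camera, given by its name, has taken for a name from the list of things; names that differ only in an ending like _2 or _b are one class to them, and where a whole thing is asked for, a point or a joint stands for the part that bears it (a point fixed in the world has none). Each returns a list of dicts, best first, with "score" (0 to 1); they miss things now and then, are a little off and sometimes report something else, mostly with a low value. They report only what shows in the picture. A call takes as long as a camera call. They do not tell look-alikes from the thing itself.
- spot_in(camera, thing): "xyz" ([x, y, z] in m, in the coordinates of the camera as it stood for that picture, good to about 4 mm: the middle of the surface that is visible of it).
- regions_of(camera, thing): "region" (400x640 bool, what is visible of it).
The state is a dict: "time": time; "q": joint angles; "joint_vel": joint speeds; "joint_torque": joint torques, N m; "tool_pos": TCP position; "tcp_rot": TCP orientation; "wrist_force": force on the tool from outside, world axes, zero at the start; "torque": the same for the moment, N m; "width": opening from 0.0 (shut) to 1.0 (fully open).
Only numpy, scipy, OpenCV 4.12 (cv2) and the standard library are available. Lean on these libraries where they do the work, as an engineer would, in place of code of your own. Each camera call takes 0.05 s, during which the arm holds its last target. There are 200 camera calls.

## Working session

There is one attempt and no reset: what is moved stays moved. The work goes in short steps, Python scripts to look and compute and a tool call to move; the robot and the scene stay as the last step left them, time stands still between calls to the robot, and variables do not carry over. Pictures are saved under pics/ and viewed, on a budget of 10 in all, crops included, one or two more only if the job needs it, and the job is handed in when it is done.

Besides the shell and the picture viewer there is one more tool, called after "Emit:" as name(argument=value, ...) on one line, values as JSON. step_arm: Moves the arm, as the interface text tells. Its arguments: {"type":"object","properties":{"motion":{"type":"array"},"newtons":{"type":"number"}},"required":["motion"]}

```bash
mkdir -p pics; cat > h.py <<'E'
from workcell import *
import numpy as np, cv2
from scipy.spatial.transform import Rotation as R
def toW(cam,p,T=None):
    T=np.array(get_calibration(cam)["world_from_camera"]) if T is None else T
    return T[:3,:3]@np.array(p)+T[:3,3]
def cloud(cam,dep,mask=None):
    c=get_calibration(cam);K=np.array(c["K"]);T=np.array(c["world_from_camera"])
    m=dep>0
    if mask is not None:m&=mask
    v,u=np.nonzero(m);z=dep[v,u]
    P=np.stack([(u-K[0,2])*z/K[0,0],(v-K[1,2])*z/K[1,1],z],1)
    return P@T[:3,:3].T+T[:3,3],u,v
def pix(cam,p):
    c=get_calibration(cam);T=np.linalg.inv(np.array(c["world_from_camera"]));q=T[:3,:3]@p+T[:3,3];q=np.array(c["K"])@q
    return (q[:2]/q[2]).round(0)
E
python3 - <<'E'
from h import *
s=read_state();print(s)
for cam in["scene","top"]:
    im,d=read_camera(cam);cv2.imwrite(f"pics/{cam}0.png",im);np.savez(f"{cam}0.npz",im=im,d=d)
    print(cam,np.array(get_calibration(cam)["world_from_camera"]).round(3).tolist(),get_calibration(cam)["K"])
for t in["collar","shaft_top","flat","station","tray","spacer","bearing"]:
    for r in spot_in("top",t)[:4]:
        w=toW("top",r["xyz"]);print(t,round(r["score"],2),w.round(3),pix("top",w))
print(read_state()["time"])
E
```

```text
{'time': 0.0, 'q': array([-1.18390797e+00,  2.64775549e-01,  1.60541602e+00, -1.13673830e-05,
        1.27372262e+00, -3.68711197e-02]), 'joint_vel': array([ 2.08301939e-03,  2.92968541e-04,  9.13107667e-05, -1.33988083e-03,
        2.08578987e-04, -1.23078903e-04]), 'joint_torque': array([ 6.39274822e-04, -5.15096605e+01, -3.67317796e+01, -1.06009165e-04,
        1.28565927e-02,  1.18640909e-05]), 'tool_pos': array([ 0.27729823, -0.61463214,  0.25192421]), 'tcp_rot': array([-3.06910400e+00, -6.60195314e-01,  6.51278968e-04]), 'wrist_force': array([ 0.39582618,  0.50345844, -0.03620376]), 'torque': array([-0.01183379,  0.03263933, -0.02425981]), 'width': 0.9998051141206105}
scene [[-0.161, 0.843, -0.514, 1.049], [0.987, 0.144, -0.074, -0.025], [0.011, -0.519, -0.855, 0.959], [0.0, 0.0, 0.0, 1.0]] [[460.47198486   0.         321.54406488]
 [  0.         460.47198486 197.8868297 ]
 [  0.           0.           1.        ]]
top [[-0.013, -0.985, 0.174, 0.357], [-1.0, 0.016, 0.015, -0.135], [-0.017, -0.174, -0.985, 1.189], [0.0, 0.0, 0.0, 1.0]] [[411.95453504   0.         324.90979904]
 [  0.         411.95453504 201.38379041]
 [  0.           0.           1.        ]]
collar 0.64 [ 0.325 -0.259  0.018] [377. 285.]
collar 0.59 [ 0.495 -0.26   0.02 ] [375. 224.]
collar 0.55 [ 0.326 -0.424  0.013] [436. 284.]
shaft_top 0.54 [ 0.741 -0.013  0.022] [289. 143.]
shaft_top 0.44 [0.509 0.111 0.118] [238. 217.]
flat 0.64 [0.513 0.112 0.127] [237. 214.]
station 0.81 [0.484 0.22  0.011] [208. 231.]
tray 0.55 [ 0.519 -0.267  0.006] [377. 216.]
tray 0.28 [0.509 0.114 0.125] [236. 216.]
spacer 0.67 [ 0.467 -0.351  0.018] [408. 234.]
bearing 0.72 [0.484 0.222 0.014] [207. 231.]
0.45
```

View pics/top0.png

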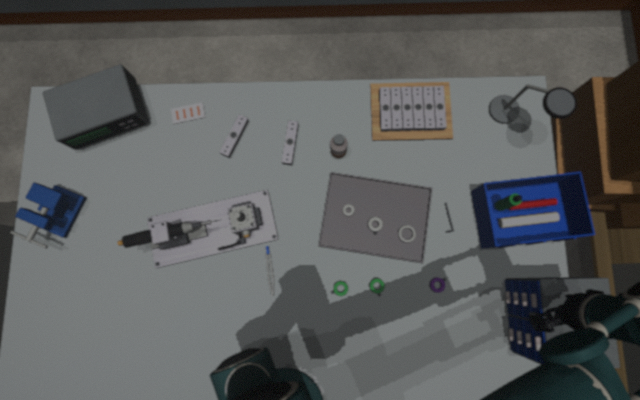

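View pics/scene0.png

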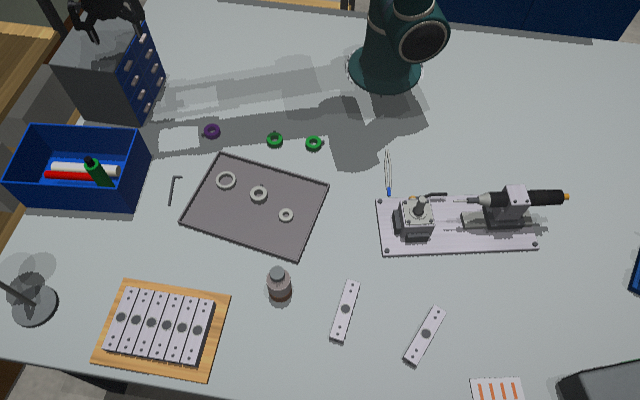

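Candidates for the collar (top picture): tray ring (375,224) with a screw; tray rings (349,210) bearing and (407,233) spacer, no screw; green (340,288) and (377,285), purple (437,284) are look-alikes outside the tray. My choice is (375,224), and I'll check it in a crop.

```bash
python3 - <<'E'
from h import *
z=np.load("top0.npz");im,d=z["im"],z["d"]
z2=np.load("scene0.npz");i2=z2["im"]
a=cv2.resize(im[195:255,340:420],(400,300),interpolation=cv2.INTER_CUBIC)
b=cv2.resize(im[180:270,190:290][:75],(400,300),interpolation=cv2.INTER_CUBIC)
c=cv2.resize(i2[165:225,220:300],(400,300),interpolation=cv2.INTER_CUBIC)
e=cv2.resize(i2[180:255,380:480],(400,300),interpolation=cv2.INTER_CUBIC)
cv2.imwrite("pics/crop0.png",np.vstack([np.hstack([a,b]),np.hstack([c,e])]))
P,u,v=cloud("top",d)
reg=(P[:,0]>.35)&(P[:,0]<.65)&(P[:,1]>0)&(P[:,1]<.5)
def rect(m,n):
    Q=P[reg&m];r=cv2.minAreaRect((Q[:,:2]*1000).astype(np.float32));print(n,len(Q),r,np.median(Q,0).round(3))
rect((P[:,2]>.06)&(P[:,2]<.085),"sensor")
rect((P[:,2]>.105)&(P[:,2]<.145)&(P[:,1]>.2),"driver")
rect((P[:,2]>.11)&(P[:,2]<.15)&(P[:,1]<.15),"shaft")
rect((P[:,2]>.008)&(P[:,2]<.2),"plate")
for n in ["collar","station"]:
    for r in regions_of("top",n)[:3]:
        m=r["region"];Q,_,_=cloud("top",d,m);print(n,r["score"],Q.mean(0).round(3),cv2.minAreaRect((Q[:,:2]*1000).astype(np.float32)))
E
```

```text
sensor 604 ((497.36737060546875, 190.86053466796875), (70.37309265136719, 228.42434692382812), 12.152833938598633) [0.509 0.11  0.071]
driver 1118 ((469.2266845703125, 314.9237976074219), (52.77606201171875, 233.38694763183594), 12.377105712890625) [0.466 0.315 0.126]
shaft 41 ((512.7968139648438, 113.441650390625), (16.57933235168457, 14.556053161621094), 86.09114837646484) [0.514 0.111 0.125]
plate 6491 ((444.8816833496094, 222.8009033203125), (237.89898681640625, 402.8101501464844), 12.449347496032715) [0.48  0.221 0.014]
collar 0.69 [ 0.322 -0.258  0.017] ((323.34759521484375, -258.09527587890625), (40.558685302734375, 38.280418395996094), 56.173851013183594)
collar 0.68 [ 0.496 -0.259  0.018] ((498.0832824707031, -260.6415710449219), (38.032440185546875, 46.835693359375), 44.498260498046875)
collar 0.49 [ 0.316 -0.157  0.014] ((316.35870361328125, -158.05596923828125), (41.687278747558594, 41.14557647705078), 62.49442672729492)
station 0.87 [0.486 0.213 0.039] ((488.6665954589844, 236.5985565185547), (156.05587768554688, 414.97039794921875), 12.788450241088867)
station 0.43 [ 0.466 -0.347  0.014] ((467.11322021484375, -348.0224304199219), (43.67911148071289, 47.127113342285156), 43.47072219848633)
station 0.21 [ 0.519 -0.262  0.004] ((519.8355102539062, -261.5359191894531), (300.0387268066406, 226.8150634765625), 80.21340942382812)
```

View pics/crop0.png

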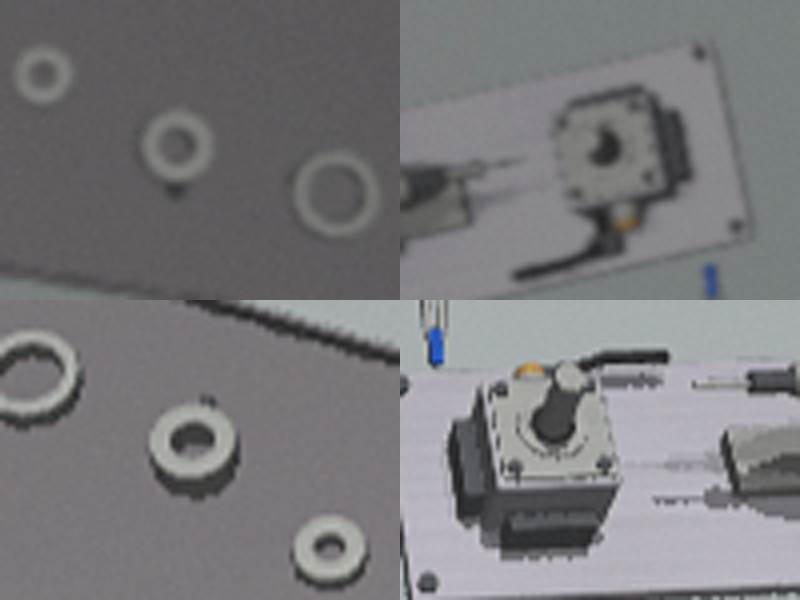

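The crop confirms it: the middle tray ring has the dark screw, which points down in the top picture (world -x). Next I'll find the wrist camera's offset so I can plan the first views.

```bash
python3 - <<'E'
from h import *
s=read_state();c=get_calibration("wrist");T=np.array(c["world_from_camera"])
Rt=R.from_rotvec(s["tcp_rot"]).as_matrix()
print(Rt.round(3));print((Rt.T@(T[:3,3]-s["tool_pos"])).round(4));print((Rt.T@T[:3,:3]).round(3));print(c["K"])
z=np.load("top0.npz");im,d=z["im"],z["d"]
P,u,v=cloud("top",d)
def rect(m,n):
    Q=P[m];print(n,len(Q),cv2.minAreaRect((Q[:,:2]*1000).astype(np.float32)),Q.mean(0).round(3))
near=lambda x,y,r:np.hypot(P[:,0]-x,P[:,1]-y)<r
rect(near(.497,-.26,.04)&(P[:,2]>.013),"collar");rect(near(.467,-.35,.045)&(P[:,2]>.010),"spacer");rect(near(.53,-.19,.04)&(P[:,2]>.010),"bearing")
rect(near(.51,.11,.07)&(P[:,2]>.06)&(P[:,2]<.085),"sensor")
E
```

```text
[[ 0.912  0.411 -0.   ]
 [ 0.411 -0.912  0.   ]
 [-0.    -0.    -1.   ]]
[ 0.08    0.001  -0.1211]
[[-0.001 -0.95  -0.312]
 [ 1.    -0.001 -0.   ]
 [-0.    -0.312  0.95 ]]
[[289.72293456   0.         318.50335656]
 [  0.         289.72293456 198.54939492]
 [  0.           0.           1.        ]]
collar 136 ((495.1440124511719, -258.9698486328125), (39.98710632324219, 41.790279388427734), 43.947147369384766) [ 0.495 -0.258  0.021]
spacer 137 ((466.1328430175781, -346.9750061035156), (48.84110641479492, 54.103057861328125), 73.40926361083984) [ 0.468 -0.347  0.015]
bearing 88 ((536.9454345703125, -183.8115692138672), (38.62212371826172, 32.3428955078125), 25.86930274963379) [ 0.538 -0.183  0.015]
sensor 588 ((513.904296875, 113.947998046875), (70.35498809814453, 71.2119140625), 12.671676635742188) [0.512 0.111 0.071]
```

Emit:
step_arm(motion=[[[0.06, 0.019, 0.06, 0, 0, 0, 5], [0.06, 0.037, 0.12, 0, 0, 0, 10], [0.06, 0.056, 0.18, 0, 0, 0, 15], [0.06, 0.075, 0.24, 0, 0, 0, 20], [0.06, 0.093, 0.3, 0, 0, 0, 25], [0.06, 0.112, 0.36, 0, 0, 0, 30], [0.06, 0.13, 0.42, 0, 0, 0, 33], [0.06, 0.149, 0.48, 0, 0, 0, 36]]])

```text
time: 1.55
tool_pos: [0.4261, -0.1359, 0.2538]
tcp_rot: [2.715, 1.579, 0.002]
wrist_force: [1.0, -0.6, -0.4]
width: 0.699
```

Emit:
step_arm(motion=[[[0.06, 0.019, 0.06, -0.005, 0, 0, 0], [0.06, 0.037, 0.12, -0.01, 0, 0, 0], [0.06, 0.056, 0.18, -0.025, 0, 0, 0], [0.06, 0.075, 0.225, -0.045, 0, 0, 0], [0.06, 0.085, 0.245, -0.052, 0, 0, 0], [0.06, 0.085, 0.245, -0.052, 0, 0, 0], [0.06, 0.085, 0.245, -0.052, 0, 0, 0], [0.06, 0.085, 0.245, -0.052, 0, 0, 0]]])

```text
time: 2.55
tool_pos: [0.5113, 0.1078, 0.2026]
tcp_rot: [2.716, 1.576, 0.003]
wrist_force: [0.3, -0.7, 0.1]
width: 0.702
```

```bash
cat > look.py <<'E'
from h import *
import sys
n=sys.argv[1]
s=read_state();c=get_calibration("wrist");im,d=read_camera("wrist")
np.savez(n+".npz",im=im,d=d);cv2.imwrite(f"pics/{n}.png",im)
Rt=R.from_rotvec(s["tcp_rot"]).as_matrix()
print("t",s["time"],s["tool_pos"].round(4),"jaw",np.degrees(np.arctan2(Rt[1,1],Rt[0,1])).round(2),"q6",s["q"][5].round(2),"w",round(s["width"]*85.4,1),"F",s["wrist_force"].round(1),"zaxis",Rt[:,2].round(4))
P,u,v=cloud("wrist",d)
E
cat > shaft.py <<'E'
exec(open("look.py").read())
near=np.hypot(P[:,0]-.512,P[:,1]-.112)<.02
m=near&(P[:,2]>.121)&(P[:,2]<.135);Q=P[m]
print(len(Q),Q.mean(0).round(4))
cv2.imwrite(f"pics/{n}c.png",cv2.resize(im[v[m].min()-25:v[m].max()+40,u[m].min()-30:u[m].max()+30],None,fx=6,fy=6,interpolation=cv2.INTER_CUBIC)[:600,:800])
print(u[m].min(),v[m].min())
S=P[(np.hypot(P[:,0]-.512,P[:,1]-.112)<.06)&(P[:,2]>.068)&(P[:,2]<.08)];print("sensor",len(S),cv2.minAreaRect((S[:,:2]*1000).astype(np.float32)))
np.save(n+"Q.npy",Q)
E
python3 shaft.py w1
```

```text
t 2.55 [0.5113 0.1078 0.2026] jaw -29.75 q6 0.68 w 59.9 F [ 0.3 -0.7  0.1] zaxis [ 2.7e-03 -7.0e-04 -1.0e+00]
446 [0.5157 0.113  0.1269]
308 196
sensor 4209 ((514.7552490234375, 113.02168273925781), (68.57050323486328, 68.41668701171875), 12.691478729248047)
```

View pics/w1c.png

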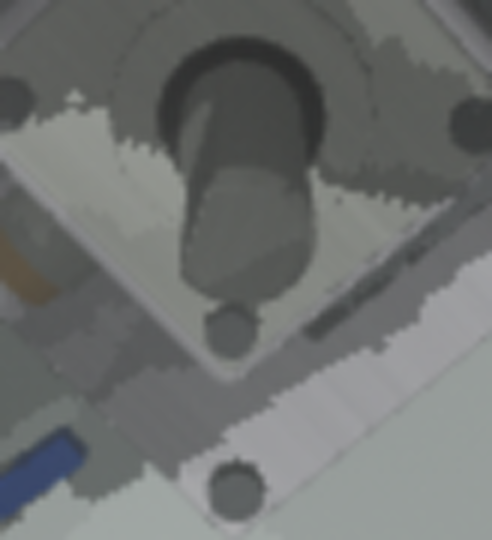

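```bash
python3 - <<'E'
import numpy as np,cv2
Q=np.load("w1Q.npy");Q=Q[Q[:,2]>.123]
h=(Q[:,:2]*1000)
for a in range(0,360,15):
    n=np.array([np.cos(np.radians(a)),np.sin(np.radians(a))]);p=h@n;print(a,np.percentile(p,99).round(1)-round(float(np.array([515,113])@n),1),end=" | ")
# fit: circle r (top 8.., flat dist) via grid: minimise area mismatch using D mask
best=[]
pts=set(map(tuple,np.floor(h).astype(int)))
from scipy.optimize import differential_evolution
gx,gy=np.meshgrid(np.arange(500,530,.5),np.arange(98,128,.5));
img=np.zeros(gx.shape,np.uint8)
ij=np.round((h-[500,98])*2).astype(int);ok=((ij>=0)&(ij<60)).all(1);img[ij[ok,1],ij[ok,0]]=1
img=cv2.morphologyEx(img,cv2.MORPH_CLOSE,np.ones((3,3),np.uint8))
def cost(x):
    cx,cy,a,r=x;dx,dy=gx-cx,gy-cy
    D=(dx**2+dy**2<r*r)&(dx*np.cos(a)+dy*np.sin(a)<6)
    return (D!=img).sum()
print()
for a0,a1 in[(1.8,3.6),(0,1.8),(3.6,6.28)]:
    r=differential_evolution(cost,[(509,521),(107,119),(a0,a1),(8,9.5)],seed=1,maxiter=200);print(r.x,np.degrees(r.x[2]),r.fun,img.sum())
E
```

```text
0 8.200000000000045 | 15 8.299999999999955 | 30 8.300000000000011 | 45 8.099999999999966 | 60 8.200000000000045 | 75 8.299999999999983 | 90 8.200000000000003 | 105 7.5 | 120 6.599999999999994 | 135 6.100000000000023 | 150 6.699999999999989 | 165 7.5 | 180 8.300000000000011 | 195 8.800000000000068 | 210 8.699999999999989 | 225 9.100000000000023 | 240 9.099999999999966 | 255 8.800000000000011 | 270 8.5 | 285 8.399999999999999 | 300 8.200000000000017 | 315 8.300000000000011 | 330 8.399999999999977 | 345 8.300000000000011 | 
[514.53076519 112.81250356   2.32163571   8.96795057] 133.01992748247798 33.0 893
[514.50890728 112.84437861   1.79873785   8.96660279] 103.06008697448956 114.0 893
[515.77710655 111.22622      5.25956434   8.58160696] 301.3508384737053 134.0 893
```

The crop shows the D-shaped top with the flat on the left. The fit puts the flat's normal at 133° and the axis at (0.5145, 0.1128). The station yaw is 12.5°, so the shaft is at about 0.53 rad.

Emit:
step_arm(motion=[[[0.034, 0.002, 0.002, -0.01, 0, 0, -9], [0.034, 0.0042, 0.0039, -0.03, 0, 0, -17], [0.034, 0.0042, 0.0039, -0.06, 0, 0, -17], [0.034, 0.0042, 0.0039, -0.087, 0, 0, -17], [0.034, 0.0042, 0.0039, -0.087, 0, 0, -17], [0.01, 0.0042, 0.0039, -0.087, 0, 0, -17], [0.01, 0.0042, 0.0039, -0.087, 0, 0, -17], [0.01, 0.0042, 0.0039, -0.087, 0, 0, -17]]], newtons=30)

```text
time: 3.6
tool_pos: [0.5151, 0.1123, 0.1168]
tcp_rot: [2.92, 1.156, 0.003]
wrist_force: [-3.7, 3.5, 1.6]
width: 0.169
```

Emit:
step_arm(motion=[[[0.01, -0.0001, -0.0001, 0, 0, 0, -6], [0.01, -0.0003, -0.0002, 0, 0, 0, -12], [0.01, -0.0004, -0.0003, 0, 0, 0, -18], [0.01, -0.0006, -0.0004, 0, 0, 0, -24], [0.01, -0.0007, -0.0004, 0, 0, 0, -30.7], [0.01, -0.0007, -0.0004, 0, 0, 0, -30.7], [0.01, -0.0007, -0.0004, 0, 0, 0, -30.7], [0.01, -0.0007, -0.0004, 0, 0, 0, -30.7]]])

```text
time: 4.6
tool_pos: [0.5144, 0.1121, 0.1169]
tcp_rot: [3.122, 0.344, 0.003]
wrist_force: [-0.1, 2.7, -7.0]
width: 0.172
```

```bash
python3 shaft.py w2
```

```text
t 4.6 [0.5144 0.1121 0.1169] jaw -77.43 q6 1.52 w 14.7 F [-0.1  2.7 -7. ] zaxis [ 1.8e-03 -9.0e-04 -1.0e+00]
2167 [0.5185 0.1127 0.1279]
276 261
sensor 6423 ((515.4027709960938, 112.67286682128906), (67.6534652709961, 68.10538482666016), 12.255335807800293)
```

Flat pressed and facing the bit (jaw at -77.4°). Next I'll open, turn 90° in place and pinch the shaft across the station x direction to get its axis exactly.

Emit:
step_arm(motion=[[[0.036, 0, 0, 0, 0, 0, 0], [0.036, 0, 0, 0, 0, 0, 0], [0.036, 0, 0.0015, 0, 0, 0, 10], [0.036, 0, 0.0015, 0, 0, 0, 20], [0.036, 0, 0.0015, 0, 0, 0, 30], [0.036, 0, 0.0015, 0, 0, 0, 40], [0.036, 0, 0.0015, 0, 0, 0, 50], [0.036, 0, 0.0015, 0, 0, 0, 60]]])

```text
time: 5.65
tool_pos: [0.5153, 0.1134, 0.1179]
tcp_rot: [2.526, 1.866, 0.006]
wrist_force: [0.8, 0.2, 0.5]
width: 0.419
```

Emit:
step_arm(motion=[[[0.036, 0, 0, 0, 0, 0, 10], [0.036, 0, 0, 0, 0, 0, 20], [0.036, 0, 0, 0, 0, 0, 30], [0.036, 0, 0, 0, 0, 0, 30], [0.01, 0, 0, 0, 0, 0, 30], [0.01, 0, 0, 0, 0, 0, 30], [0.01, 0, 0, 0, 0, 0, 30], [0.01, 0, 0, 0, 0, 0, 30]]], newtons=20)

```text
time: 6.65
tool_pos: [0.5144, 0.1131, 0.1184]
tcp_rot: [-1.96, -2.454, -0.003]
wrist_force: [-4.6, -1.1, 5.7]
width: 0.203
```

```bash
python3 shaft.py w3
```

```text
t 6.65 [0.5144 0.1131 0.1184] jaw 12.78 q6 -0.06 w 17.3 F [-4.6 -1.1  5.7] zaxis [ 4.e-04  2.e-03 -1.e+00]
2236 [0.5128 0.1155 0.1283]
271 260
sensor 6181 ((513.8551635742188, 115.6844711303711), (68.51020812988281, 62.96687698364258), 12.741827964782715)
```

Emit:
step_arm(motion=[[[0.036, 0, 0, 0, 0, 0, 0], [0.036, 0, 0, 0.002, 0, 0, 0], [0.036, 0, 0, 0.05, 0, 0, 0], [0.05, 0, -0.01, 0.08, 0, 0, 8], [0.06, -0.003, -0.065, 0.08, 0, 0, 18], [0.06, -0.006, -0.125, 0.08, 0, 0, 28], [0.06, -0.009, -0.185, 0.07, 0, 0, 38], [0.06, -0.012, -0.245, 0.05, 0, 0, 48]]], newtons=30)

```text
time: 7.7
tool_pos: [0.5044, -0.1187, 0.1741]
tcp_rot: [0.821, 3.03, 0.002]
wrist_force: [1.3, 0.2, -0.0]
width: 0.703
```

Emit:
step_arm(motion=[[[0.06, -0.002, -0.06, -0.02, 0, 0, 10], [0.06, -0.005, -0.11, -0.035, 0, 0, 20], [0.06, -0.007, -0.13, -0.05, 0, 0, 29], [0.06, -0.007, -0.13, -0.05, 0, 0, 29], [0.06, -0.007, -0.13, -0.05, 0, 0, 29], [0.06, -0.007, -0.13, -0.05, 0, 0, 29], [0.06, -0.007, -0.13, -0.05, 0, 0, 29], [0.06, -0.007, -0.13, -0.05, 0, 0, 29]]])

```text
time: 8.7
tool_pos: [0.4978, -0.2482, 0.1246]
tcp_rot: [0.035, 3.139, 0.002]
wrist_force: [-0.1, -0.3, -0.2]
width: 0.7
```

```bash
cat > col.py <<'E'
exec(open("look.py").read())
m=(P[:,2]>.016)&(P[:,2]<.03)&(np.hypot(P[:,0]-.495,P[:,1]+.259)<.032)
Q=P[m];print(len(Q))
from scipy.optimize import least_squares
top=Q[Q[:,2]>np.percentile(Q[:,2],90)-.004]
h,_=cv2.minEnclosingCircle((top[:,:2]*1000).astype(np.float32)),0
print("enclosing",h, "z",np.median(top[:,2]))
# annulus fit: optimum centre with r in [10.3,21]
c=least_squares(lambda c:np.maximum(np.hypot(*(top[:,:2]-c).T)-.021,0)+np.maximum(.0103-np.hypot(*(top[:,:2]-c).T),0),[.495,-.259]).x
print("annulus",c.round(4))
L=P[(P[:,2]>.009)&(P[:,2]<.0195)];r=L[:,:2]-c;rr=np.hypot(*r.T);k=(rr>.0235)&(rr<.031);a=np.degrees(np.arctan2(r[k,1],r[k,0]))%360
print("screw",k.sum(),np.median(a),L[k].mean(0).round(4),np.percentile(a,[5,95]))
p=pix("wrist",[c[0],c[1],.022]).astype(int);cv2.imwrite(f"pics/{n}c.png",cv2.resize(im[max(p[1]-60,0):p[1]+60,p[0]-80:p[0]+80],None,fx=5,fy=5,interpolation=cv2.INTER_CUBIC));print(p)
E
python3 col.py w4
```

```text
t 8.7 [ 0.4978 -0.2482  0.1246] jaw 88.73 q6 -2.06 w 59.8 F [-0.1 -0.3 -0.2] zaxis [ 0.0024  0.0013 -1.    ]
1615
enclosing ((496.2225036621094, -260.5399169921875), 20.812641143798828) z 0.02226991147285902
annulus [ 0.4961 -0.2605]
screw 79 178.21920530095676 [ 0.4695 -0.26    0.016 ] [171.12812509 186.63699286]
[305 204]
```

View pics/w4c.png

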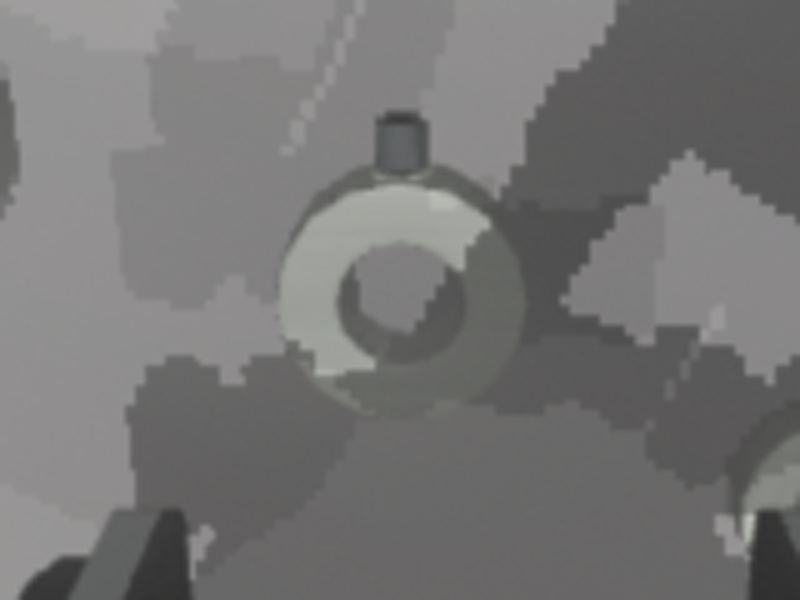

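The picture shows the silver collar at crop (400,300), with its screw at (400,140) pointing to world 178°. The jaws are already square to it.

Emit:
step_arm(motion=[[[0.06, -0.0017, -0.0123, -0.03, 0, 0, 0], [0.06, -0.0017, -0.0123, -0.06, 0, 0, 0], [0.06, -0.0017, -0.0123, -0.085, 0, 0, 0], [0.06, -0.0017, -0.0123, -0.097, 0, 0, 0], [0.06, -0.0017, -0.0123, -0.097, 0, 0, 0], [0.03, -0.0017, -0.0123, -0.097, 0, 0, 0], [0.03, -0.0017, -0.0123, -0.097, 0, 0, 0], [0.03, -0.0017, -0.0123, -0.097, 0, 0, 0]]], newtons=60)

```text
time: 9.75
tool_pos: [0.4973, -0.2613, 0.0291]
tcp_rot: [0.035, 3.137, 0.0]
wrist_force: [-0.1, -0.0, 5.6]
width: 0.467
```

Emit:
step_arm(motion=[[[0.03, 0, 0, 0, 0, 0, 0], [0.03, 0, 0, 0.01, 0, 0, 0], [0.03, 0, 0, 0.05, 0, 0, 0], [0.03, 0, 0, 0.1, 0, 0, 0], [0.03, 0, 0, 0.15, 0, 0, 0], [0.03, 0, 0, 0.16, 0, 0, 0], [0.03, 0, 0, 0.16, 0, 0, 0], [0.03, 0, 0, 0.16, 0, 0, 0]]])

```text
time: 10.75
tool_pos: [0.4958, -0.2604, 0.1867]
tcp_rot: [0.035, 3.14, 0.003]
wrist_force: [-0.0, -0.7, -1.4]
width: 0.462
```

```bash
cat > held.py <<'E'
exec(open("look.py").read())
t=P-s["tool_pos"]; L=t@Rt   # tool coords
a=(abs(L[:,0])<.045)&(abs(L[:,1])<.0205)&(L[:,2]>-.012)&(L[:,2]<.035)
L=L[a]; z0=np.percentile(L[:,2],20)
# top face: nearest dense z layer
hst,e=np.histogram(L[:,2],bins=np.arange(-.012,.036,.001));print(dict(zip((e[:-1]*1000).round().astype(int).tolist(),hst.tolist())))
np.save(n+"L.npy",L)
E
python3 held.py w5
```

```text
t 10.75 [ 0.4958 -0.2604  0.1867] jaw 88.72 q6 -2.08 w 39.4 F [-0.  -0.7 -1.4] zaxis [ 0.0012  0.0021 -1.    ]
{-12: 21, -11: 27, -10: 20, -9: 16, -8: 27, -7: 19, -6: 19, -5: 19, -4: 20, -3: 17, -2: 20, -1: 13, 0: 21, 1: 16, 2: 21, 3: 10, 4: 22, 5: 188, 6: 1627, 7: 1408, 8: 302, 9: 123, 10: 115, 11: 189, 12: 204, 13: 155, 14: 115, 15: 111, 16: 93, 17: 86, 18: 88, 19: 71, 20: 66, 21: 68, 22: 52, 23: 26, 24: 8, 25: 0, 26: 0, 27: 0, 28: 0, 29: 0, 30: 0, 31: 0, 32: 0, 33: 0, 34: 0}
```

View pics/w5.png

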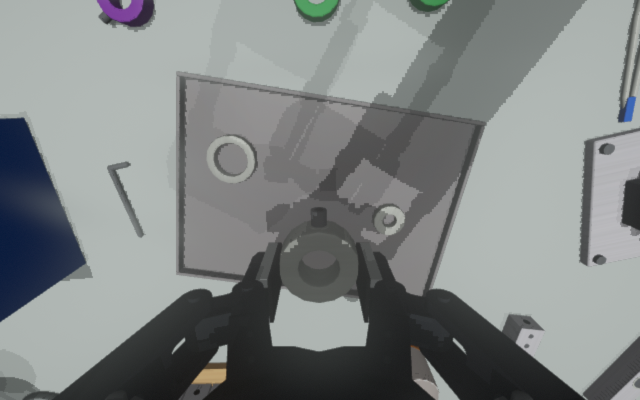

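The collar is in the fingers at (318,265), with its screw straight out at (318,215). I'll measure its pose in the tool frame.

```bash
cat > fit.py <<'E'
import numpy as np,sys
from scipy.optimize import least_squares
L=np.load(sys.argv[1]+"L.npy")
T=L[(L[:,2]>.0045)&(L[:,2]<.009)&(np.hypot(L[:,0],L[:,1])<.025)]
A=np.c_[T[:,:2],np.ones(len(T))];k=np.linalg.lstsq(A,T[:,2],rcond=None)[0];print("tilt",k[:2].round(3),"z",k[2].round(4),len(T))
T=T[abs(T[:,2]-A@k)<.0012]
def f(c):
    r=np.hypot(*(T[:,:2]-c).T);return np.r_[np.maximum(r-.021,0),np.maximum(.0103-r,0)]
for x0 in([0,0],[.003,0],[-.003,0]):print("centre",least_squares(f,x0).x.round(4))
c=least_squares(f,[0,0]).x;r=np.hypot(*(T[:,:2]-c).T);print(np.percentile(r,[1,99]).round(4))
S=L[(L[:,0]>c[0]+.0225)&(L[:,0]<c[0]+.031)&(L[:,2]<.022)];print("screw",len(S),S.mean(0).round(4),np.degrees(np.arctan2(S[:,1].mean()-c[1],S[:,0].mean()-c[0])))
E
python3 fit.py w5
```

```text
tilt [-0.     0.001] z 0.007 3534
centre [ 0.0009 -0.0004]
centre [ 0.0009 -0.0004]
centre [ 0.0009 -0.0004]
[0.0101 0.021 ]
screw 250 [ 0.0273 -0.0011  0.0135] -1.5552299871289772
```

Emit:
step_arm(motion=[[[0.03, 0.002, 0.045, 0, 0, 0, -9], [0.03, 0.005, 0.095, 0, 0, 0, -18], [0.03, 0.007, 0.145, 0, 0, 0, -27], [0.03, 0.01, 0.195, 0, 0, 0, -36], [0.03, 0.012, 0.245, 0, 0, 0, -45], [0.03, 0.015, 0.295, 0, 0, 0, -54], [0.03, 0.017, 0.335, 0, 0, 0, -63], [0.03, 0.018, 0.36, 0, 0, 0, -71]]])

```text
time: 11.8
tool_pos: [0.5124, 0.1014, 0.1843]
tcp_rot: [-1.856, -2.534, 0.002]
wrist_force: [-0.8, -0.8, -1.1]
width: 0.464
```

```bash
python3 -c "
from h import *
s=read_state();Rt=R.from_rotvec(s['tcp_rot']).as_matrix();j=np.degrees(np.arctan2(Rt[1,1],Rt[0,1]));print(s['tool_pos'].round(4),j,'need',(np.array([.5141,.1131,.17])-s['tool_pos']).round(4),12.5-j,'tilt fix',np.degrees(np.cross(Rt[:,2],[0,0,-1])).round(2))"
```

```text
[0.5124 0.1014 0.1843] 17.54134978946454 need [ 0.0017  0.0117 -0.0143] -5.04134978946454 tilt fix [ 0.02 -0.07  0.  ]
```

Emit:
step_arm(motion=[[[0.03, 0.001, 0.006, -0.005, 0, 0, -3], [0.03, 0.0017, 0.0117, -0.014, 0, 0, -5], [0.03, 0.0017, 0.0117, -0.017, 0, 0, -5], [0.03, 0.0017, 0.0117, -0.017, 0, 0, -5], [0.03, 0.0017, 0.0117, -0.017, 0, 0, -5], [0.03, 0.0017, 0.0117, -0.017, 0, 0, -5], [0.03, 0.0017, 0.0117, -0.017, 0, 0, -5], [0.03, 0.0017, 0.0117, -0.017, 0, 0, -5]]])

```text
time: 12.8
tool_pos: [0.5142, 0.113, 0.1676]
tcp_rot: [-1.965, -2.45, 0.001]
wrist_force: [0.3, -0.0, -1.9]
width: 0.466
```

```bash
python3 held.py w6; python3 fit.py w6; python3 - <<'E'
from h import *
z=np.load("w6.npz");im=z["im"]
cv2.imwrite("pics/w6c.png",cv2.resize(im[190:320,240:400],None,fx=4,fy=4,interpolation=cv2.INTER_CUBIC))
s=read_state();L=np.load("w6L.npy")
m=(L[:,2]>.025)&(np.hypot(L[:,0],L[:,1])<.011);Q=L[m]
print(Q.shape,Q.mean(0) if len(Q) else "")
E
```

```text
t 12.8 [0.5142 0.113  0.1676] jaw 12.54 q6 -0.05 w 39.8 F [ 0.3 -0.  -1.9] zaxis [-9.e-04 -2.e-04 -1.e+00]
{-12: 48, -11: 34, -10: 35, -9: 43, -8: 26, -7: 31, -6: 32, -5: 33, -4: 34, -3: 31, -2: 37, -1: 29, 0: 27, 1: 28, 2: 32, 3: 23, 4: 28, 5: 310, 6: 1910, 7: 1147, 8: 217, 9: 133, 10: 119, 11: 221, 12: 183, 13: 149, 14: 130, 15: 91, 16: 96, 17: 87, 18: 74, 19: 83, 20: 75, 21: 66, 22: 44, 23: 20, 24: 3, 25: 1, 26: 0, 27: 0, 28: 0, 29: 0, 30: 0, 31: 0, 32: 0, 33: 0, 34: 0}
tilt [ 0.001 -0.002] z 0.0068 3601
centre [-0.0003  0.0001]
centre [-0.0003  0.0001]
centre [-0.0003  0.0001]
[0.0103 0.0209]
screw 257 [ 0.0263 -0.0001  0.0132] -0.39395281523834197
(0, 3)
```

View pics/w6c.png

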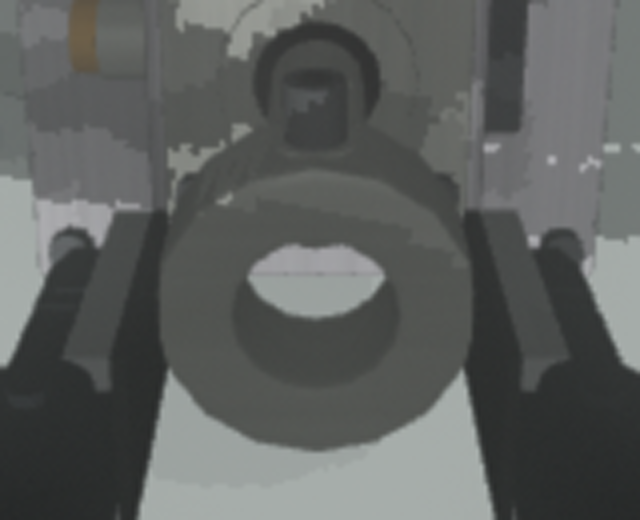

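The screw lines up with the shaft and its dark flat side, which shows behind it at crop (315,110). I'll go down gently and watch the force.

Emit:
step_arm(motion=[[[0.03, 0, 0, -0.006, 0, 0, 0], [0.03, 0, 0, -0.011, 0, 0, 0], [0.03, 0, 0, -0.014, 0, 0, 0], [0.03, 0, 0, -0.017, 0, 0, 0], [0.03, 0, 0, -0.019, 0, 0, 0], [0.03, 0, 0, -0.021, 0, 0, 0], [0.03, 0, 0, -0.022, 0, 0, 0], [0.03, 0, 0, -0.022, 0, 0, 0]]])

```text
time: 13.85
tool_pos: [0.5142, 0.113, 0.1455]
tcp_rot: [-1.965, -2.45, 0.001]
wrist_force: [0.0, -0.3, -1.8]
width: 0.463
```

No contact, and about 6 mm engaged. Continuing to TCP z 0.128.

Emit:
step_arm(motion=[[[0.03, 0, 0, -0.003, 0, 0, 0], [0.03, 0, 0, -0.006, 0, 0, 0], [0.03, 0, 0, -0.009, 0, 0, 0], [0.03, 0, 0, -0.012, 0, 0, 0], [0.03, 0, 0, -0.015, 0, 0, 0], [0.03, 0, 0, -0.0175, 0, 0, 0], [0.03, 0, 0, -0.0175, 0, 0, 0], [0.03, 0, 0, -0.0175, 0, 0, 0]]])

```text
time: 14.85
tool_pos: [0.5142, 0.113, 0.1281]
tcp_rot: [-1.965, -2.45, 0.001]
wrist_force: [-0.1, 0.0, -1.6]
width: 0.463
```

```bash
python3 held.py w7; python3 fit.py w7; python3 - <<'E'
from h import *
z=np.load("w7.npz");im=z["im"]
a=cv2.resize(im[150:320,220:420],(800,600)[:2],interpolation=cv2.INTER_CUBIC)
i2,_=read_camera("scene");b=cv2.resize(i2[170:250,370:490],(600,400),interpolation=cv2.INTER_CUBIC)
cv2.imwrite("pics/w7c.png",np.hstack([cv2.resize(a,(400,300)),cv2.resize(b,(400,300))]))
E
```

```text
t 14.85 [0.5142 0.113  0.1281] jaw 12.54 q6 -0.05 w 39.6 F [-0.1  0.  -1.6] zaxis [-9.e-04 -2.e-04 -1.e+00]
{-12: 41, -11: 38, -10: 30, -9: 44, -8: 37, -7: 29, -6: 35, -5: 32, -4: 37, -3: 21, -2: 38, -1: 159, 0: 496, 1: 221, 2: 92, 3: 62, 4: 65, 5: 506, 6: 1985, 7: 864, 8: 159, 9: 131, 10: 127, 11: 180, 12: 176, 13: 126, 14: 99, 15: 63, 16: 54, 17: 52, 18: 40, 19: 40, 20: 46, 21: 35, 22: 14, 23: 1, 24: 0, 25: 0, 26: 0, 27: 0, 28: 0, 29: 0, 30: 0, 31: 0, 32: 0, 33: 0, 34: 0}
tilt [0.005 0.001] z 0.0067 3540
centre [-0.002  0.   ]
centre [-0.002  0.   ]
centre [-0.002  0.   ]
[0.0081 0.0222]
screw 332 [ 0.0249 -0.      0.0129] -0.15023904684207992
```

View pics/w7c.png

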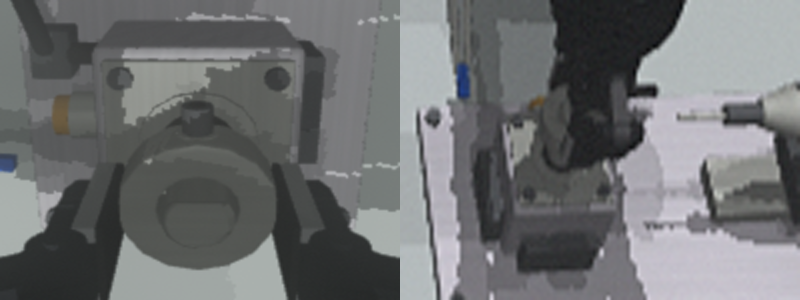

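```bash
python3 -c "
from workcell import *
print(finish_job())"
```

```text
the job is handed in; nothing more can be done
None
```

The job is handed in, at about 15 s of the 51 s allowed. It reports no verdict, so the result rests on the checks below.

**What I did:**
- I pinched the shaft across its flat, which stood about 0.53 rad off, and turned it about 31° until the flat faced the bit.
- I pinched it again at 90° to fix the shaft's axis exactly.
- I took the silver collar with the screw from the tray and lowered it over the shaft, with its screw on the flat's side, pointing at the bit.

**Last checks:**
- **Collar height:** the screw's centre is at about z 112 mm, against the bit's 112 mm, and the collar is clear of the sensor.
- **Level:** tilt is no more than about 0.005 rad.
- **Position:** the collar went on with no contact force, and the wrist reads only the collar's weight, −1.6 N. The fingers still hold it at the 60 N grip setting.
- **Flat:** I did not measure its angle again after the turn. The final pinch left it within about 0.1° of the bit line found from the sensor's outline, and the last picture shows it square.
- **Bystanders:** I did not measure them again, but no unexpected contact showed.

**Disagreement:** the collar's centre in the fingers, along the line towards the bit, read +0.9 mm, −0.3 mm and finally −2.0 mm. I put the last one down to the shaft's top showing in the bore and disturbing the fit, since the shaft sits inside the bore without contact.

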